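Close and lock the clay tub

TASK

Close the clay tub for storage: press its loose lid down until it is fully seated and level, then take the flat-bladed key from its stand and, with its blade in the slot of the latch, turn the latch clockwise (seen from above) to its stop so that its tongue lies over the lid. Then put the key back standing in its stand. Turn the latch only with the key, never with the gripper, and leave the crockery on the table where it is.

Things in the scene. Friction and masses are not known exactly. Their poses are not given: they have to be found in the camera images.
- tub: Grey plastic clay tub, fixed to the table (does not move), 150 mm along its x, 190 mm along its y, rim 110 mm above the table. Origin: centre of its underside, z up. The latch stands on a round boss outside the middle of its +x side, its axis at x = +98 mm, y = 0. Tub yaw is up to 35 degrees either way; it stands on the left or the right of the robot.
- lid: Loose white plastic lid, 0.2 kg: plate 146 x 186 x 6 mm, a plug below it already in the tub's mouth (3 mm play). Origin: centre of the plate's underside, axes as the tub's. It starts 5 mm proud of the rim on a stiff rubber seal. A push of about 8 N sinks it until the plate meets the rim (origin 110 mm above the table), where it stays. While proud it blocks the latch's tongue.
- lid_top (a point): Centre of the top of the lid's raised round press pad (60 mm across, 4 mm high, mid-lid), the place to press; 10 mm above the lid's origin: 125 mm above the table at the start, 120 mm when seated.
- latch_slot (a point): Point on the latch's axis at its slot's floor, 123 mm above the table; turns with the latch. The latch is a round aluminium head 36 mm across, top 133 mm above the table; the slot across it is 7 mm wide, 10 mm deep, open at both ends, and runs along this point's y. Below the head a flat tongue (14 mm wide, 4 mm thick, reaching 44 mm from the axis) points along this point's -y.
- latch (a joint): Turn of the latch, rad, growing clockwise seen from above. 0: tongue along the tub's -y, clear of the lid. 1.571: hard stop, tongue along the tub's -x, over the lid's edge. Starts between 0 and 0.3; stays where it is left (friction about 0.08 N m). The blade has about 0.2 rad of play in the slot each way, so the key must turn that much farther than the latch.
- key: Loose key, 0.11 kg, 95 mm tall, upright in its stand. Origin: centre of the blade's lower end, z up. Flat steel blade 22 mm wide (x), 3 mm thick (y), 17 mm long; round shank 13 mm thick; round collar 46 mm across at 40 to 45 mm; flat dark wooden handle at 45 to 95 mm, 40 mm wide (x), 14 mm thick (y). In the stand its origin is 5 mm above the table, yaw up to 35 degrees from the stand's.
- stand: Key stand: fixed wooden block 75 x 75 mm, 45 mm high, with a 33 mm round upright hole through its middle. The key hangs in the hole by its collar, which rests on the block's top. Origin: centre of its underside. On the other side from the tub.
- cup: Bystander: small white cup, 72 mm across, 70 mm tall, beyond the work. Origin: centre of its underside.
- bowl: Bystander: white bowl, 124 mm across, 60 mm tall. Origin: centre of its underside.
- pot: Bystander: unfired brown clay pot, 84 mm across, 85 mm tall, standing on a blue turntable 50 mm high. Origin: centre of its underside.

How it is judged:
By the outcome, as a careful person would: the job done as asked, in the order asked, and still so for the second after the job is handed in, with the robot touching nothing.
It also fails if it takes over 62 s, if anything falls off the work surface, if the arm or the gripper's body presses on something with over 40 N, if the wrist force passes 120 N, or if a joint passes its speed limit or range.

ROBOT

A 6-joint arm with a two-finger parallel gripper is mounted at the origin on the work surface. World frame = base frame: x ahead of the robot, y to its left, z up, the work surface at z = 0. Lengths are in m, angles in rad, forces in N, time in s.
With the tool pointing down it reaches from about 0.425 to 0.95 m from the base axis. Payload 14.7 kg.
Tool frame: the origin (TCP) lies on the centre line of the jaws, within the pads' length; the fingertips stand bot.tip_reach ahead of it and the grasp point (between the pads) is the TCP (bot.tip_reach is the distance from the TCP to the fingertips, in m); z points along the fingers, y is the line along which they close (so a half turn about z gives the same grasp; the last joint's range is limited). The gripper opens to 85 mm and grips with 20 to 120 N. Pads are 22 mm wide; open, the fingers measure 114 mm over their backs; the gripper's body (76 mm by 85 mm) begins 54 mm behind the grasp point. The pads swing forward as they close: fully open they stand 13 mm farther back than shut.
Start: joints at [-1.173, 0.48, 1.596, -0, 1.065, -0.047], TCP at [0.28, -0.587, 0.212] pointing down, gripper open.
Joint ranges: [-2.75, 2.75], [-0.82, 2.05], [0.23, 2.67], [-1.56, 4.7], [0.09, 2.69], [-2.92, 2.92]. Speed limits (rad/s): [1.89, 1.89, 2.39, 3.01, 3.01, 3.01].

INTERFACE

Orientations are given as a unit quaternion [x, y, z, w].
In Python, from bench import bot, imaging gives the robot as it stands.
- The arm moves only by the tool arm_command, never from a script. Its argument "steps" is a list of rows, each an object with "gripper": the gripper's target within -1 to 1 (shut at 1, half-way at 0, fully open at -1); "travel": the shift along the tool's x, y, z normalised to -1 to 1, where 1 is 0.2 m, a list of three; "turn": the turn about the tool's z normalised to -1 to 1, where 1 is pi/2 rad. A call has 1 to 8 rows; each row is the pose to reach, as a shift and turn from the pose commanded when the call began, along the tool's axes at that moment; what a row does not reach only later rows make up. A row lasts 1/12 s, in which the tool goes at most 41.7 mm and 7.16 degrees, less where a joint would pass 70% of its speed; a pose out of reach is approached as far as the arm can. A call with a number of a shift or a turn outside -1 to 1 is refused whole. A call with a gripper value outside its range is refused whole. The fingers move at their own pace and stop on an object; "newtons" is the grip in N (left out, the last holds). Time passes only in rows, so rows that repeat a pose let the fingers close. It gives the time, the measured TCP pose, the force, the opening and the grip force at its end, in the units of the state.
- bot.get_state(): the state, without advancing time (a new reading comes with each control period).
- imaging.camera(name): name is "scene" or "top" or "wrist"; returns a dict with "image" (400x640x3 uint8, red, green, blue), "depth" (400x640 float32, m along the optical axis (not along the pixel's ray), 0 where there is no reading), "fx", "fy", "cx", "cy" (pixels), "T" (4x4, takes a point from camera to world coordinates). Camera axes: x right, y up, looking along -z (the intrinsics and any distortion apply to the point x, -y, -z); pixel columns grow to the right and rows downward; lengths in m; the calibration is good to about 2 mm. A picture is of the moment at which its call begins.
- bot.sign_off(): hands the job in; it is judged then, once.
The state is a dict: "time": time; "joint_positions": joint angles; "joint_vel": joint speeds; "effort": joint torques, N m; "position": TCP position; "eef_rot": TCP orientation; "force": force on the tool from outside, world axes, zero at the start; "torque": the same for the moment, N m; "grip_width": finger opening in m; "finger_force": force on a finger pad.
Only numpy, scipy, OpenCV 4.12 (cv2) and the standard library are available. Lean on these libraries where they do the work, as an engineer would, in place of code of your own. Each camera call takes 0.05 s, during which the arm holds its last target. There are 200 camera calls.

## Working session

There is one attempt and no reset: what is moved stays moved. The work goes in short steps, Python scripts to look and compute and a tool call to move; the robot and the scene stay as the last step left them, time stands still between calls to the robot, and variables do not carry over. Pictures are saved under pics/ and viewed, at most 10 in all, crops included, and the job is handed in when it is done.

Besides the shell and the picture viewer there is one more tool, called after ">>>" as name(argument=value, ...), one argument or row to a line, values as JSON. arm_command: Moves the arm, as the interface text tells. Scaled input: -1 to 1 covers 0.2 m each way for a shift and pi/2 rad each way for a turn. Its arguments: {"type":"object","properties":{"steps":{"type":"array","items":{"type":"object","properties":{"gripper":{"type":"number"},"travel":{"type":"array","items":{"type":"number"}},"turn":{"type":"number"}}}},"newtons":{"type":"number"}},"required":["steps"]}

```bash
mkdir -p pics; python3 - <<'E'
from bench import bot, imaging
import cv2, numpy as np
print(bot.tip_reach, bot.get_state())
for n in ("scene","top"):
    c=imaging.camera(n); cv2.imwrite(f"pics/{n}0.png",c["image"][:,:,::-1]); np.savez(f"{n}0.npz",**c)
    print(n,c["fx"],c["fy"],c["cx"],c["cy"],c.keys(),np.round(c["T"],3).tolist())
E
```

```text
0.019 {'time': 0.0, 'joint_positions': array([-1.17260626e+00,  4.80837647e-01,  1.59687679e+00,  1.39092844e-05,
        1.06510167e+00, -4.65678949e-02]), 'joint_vel': array([0.00011485, 0.00051141, 0.00076852, 0.00017784, 0.00180566,
       0.00044922]), 'effort': array([ 4.54562396e-04, -9.50649977e+01, -4.30179513e+01,  4.95381698e-05,
        1.22888130e-02, -3.09942288e-05]), 'position': array([ 0.27952697, -0.58633874,  0.21166755]), 'eef_rot': array([ 9.75376085e-01,  2.20547315e-01, -1.01007223e-04, -6.03363241e-04]), 'force': array([ 0.26596882,  0.21514669, -0.82362842]), 'torque': array([-0.01734724,  0.00923694, -0.01817701]), 'finger_force': 0.0, 'grip_width': 0.08519207706002134}
scene 455.184626140366 455.184626140366 319.99054381942506 203.85597238612118 dict_keys(['image', 'depth', 'fx', 'fy', 'cx', 'cy', 'T']) [[-0.884, -0.387, 0.262, 0.872], [0.467, -0.751, 0.467, 0.478], [0.016, 0.535, 0.845, 0.969], [0.0, 0.0, 0.0, 1.0]]
top 363.42215082127234 363.42215082127234 316.6372845568198 201.6792497818258 dict_keys(['image', 'depth', 'fx', 'fy', 'cx', 'cy', 'T']) [[0.013, 0.993, -0.117, 0.52], [-1.0, 0.013, -0.0, -0.023], [0.001, 0.117, 0.993, 1.002], [0.0, 0.0, 0.0, 1.0]]
```

View pics/top0.png

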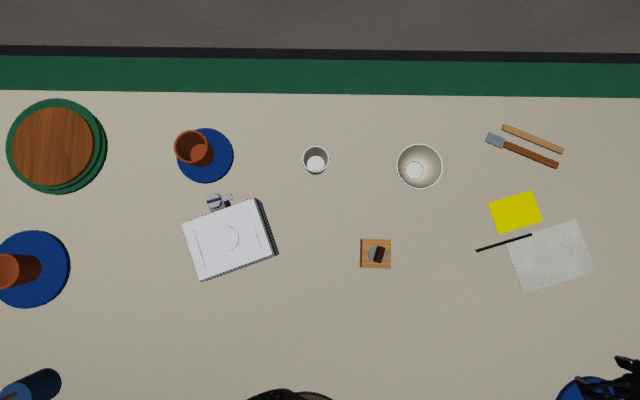

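View pics/scene0.png

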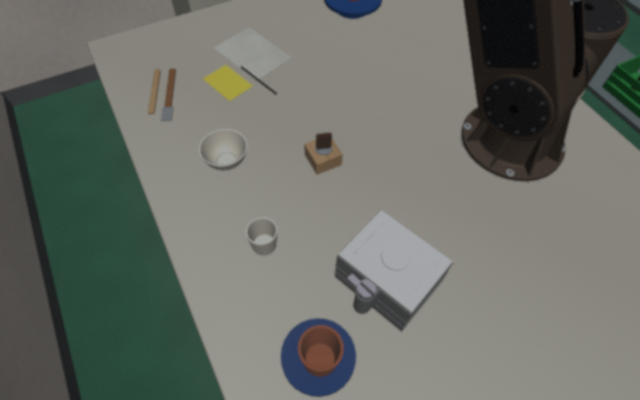

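The top view shows the lid centre near (230,238), the latch at (215,201) with its tongue pointing right, the key in its stand at (376,254), and the pot on its turntable at (200,153). The scene view shows the latch at (367,290) and the key handle at (323,141). Next I measure these.

```bash
cat > h.py <<'E'
import numpy as np, cv2
def rays(c,uv):
    uv=np.atleast_2d(uv).astype(float)
    d=np.c_[(uv[:,0]-c["cx"])/c["fx"],-(uv[:,1]-c["cy"])/c["fy"],-np.ones(len(uv))]
    return d@c["T"][:3,:3].T, c["T"][:3,3]
def onplane(c,uv,z):
    d,o=rays(c,uv); return o+d*((z-o[2])/d[:,2])[:,None]
def cloud(c):
    v,u=np.mgrid[:400,:640]; d,o=rays(c,np.c_[u.ravel(),v.ravel()])
    return (o+d*np.asarray(c["depth"]).reshape(-1,1)).reshape(400,640,3)
def sel(P,x0,x1,y0,y1,z0,z1):
    return (P[...,0]>x0)&(P[...,0]<x1)&(P[...,1]>y0)&(P[...,1]<y1)&(P[...,2]>z0)&(P[...,2]<z1)
def rect(xy):
    (c,s,a)=cv2.minAreaRect((np.asarray(xy)*1000).astype(np.float32)); return np.round(c,1),np.round(s,1),round(a,1)
E
python3 - <<'E'
from h import *
for n in ("scene","top"):
    c=dict(np.load(n+"0.npz")); P=cloud(c); print(n)
    a=onplane(c,[[230,238],[215,201],[376,254],[200,153]] if n=="top" else [[395,258],[367,290],[323,141]],0.12); print(a.round(3).tolist())
    for nm,b in dict(lid=(.25,.55,.08,.40,.112,.124),pad=(.25,.55,.08,.40,.1225,.1275),latch=(.46,.62,.15,.36,.1285,.14),tongue=(.46,.62,.15,.36,.112,.127),handle=(.3,.5,-.25,-.1,.085,.11),collar=(.3,.5,-.25,-.1,.0475,.07),stand=(.3,.5,-.25,-.1,.038,.0475),pot=(.5,.75,.15,.4,.1,.16),cup=(.5,.65,-.1,.1,.05,.09),bowl=(.5,.7,-.4,-.15,.04,.08)).items():
        m=sel(P,*b); 
        if m.sum()>5: print(nm,m.sum(),rect(P[m][:,:2]),"z",np.percentile(P[m][:,2],[5,50,95]).round(4),"mean",P[m].mean(0).round(4))
E
```

```text
scene
[[0.533, 0.196, 0.12], [0.621, 0.229, 0.12], [0.519, -0.147, 0.12]]
lid 2813 (array([521.7, 190.4]), array([124.9, 187.6]), 20.0) z [0.1192 0.1217 0.1236] mean [0.5024 0.2015 0.1216]
pad 1434 (array([523. , 190.5]), array([121.3, 184.5]), 20.6) z [0.1226 0.1238 0.1267] mean [0.5112 0.2003 0.1241]
latch 101 (array([565.6, 203.8]), array([119.3,  48.6]), 15.2) z [0.129  0.1332 0.136 ] mean [0.6001 0.2221 0.1329]
tongue 4222 (array([540. , 228.5]), array([156.9, 159.8]), 90.0) z [0.1192 0.122  0.1257] mean [0.5373 0.2193 0.1221]
handle 58 (array([ 490.9, -176.8]), array([15. , 19.9]), 75.3) z [0.086  0.0997 0.1032] mean [ 0.4907 -0.1751  0.097 ]
collar 86 (array([ 482.3, -167.9]), array([35.3, 53.7]), 0.4) z [0.0477 0.0509 0.0668] mean [ 0.4864 -0.167   0.0533]
stand 129 (array([ 481. , -169.4]), array([58.5, 36.3]), 87.9) z [0.0401 0.0455 0.0473] mean [ 0.4784 -0.1585  0.045 ]
pot 4521 (array([626.5, 232.4]), array([266.8, 162.9]), 6.5) z [0.1089 0.1221 0.134 ] mean [0.5798 0.2266 0.122 ]
bowl 520 (array([ 608.7, -232.9]), array([ 88.7, 271.5]), 56.4) z [0.0427 0.0486 0.0694] mea
[... 584 characters left out ...]
andle 57 (array([ 490.7, -177.8]), array([13.8, 23.1]), 69.2) z [0.0917 0.0998 0.1024] mean [ 0.49   -0.1771  0.099 ]
collar 83 (array([ 482. , -178.9]), array([73.6, 34.7]), 88.2) z [0.0476 0.0495 0.0616] mean [ 0.487  -0.1785  0.0508]
stand 274 (array([ 480.9, -178.9]), array([75.8, 36.7]), 88.5) z [0.0419 0.0448 0.047 ] mean [ 0.4773 -0.1772  0.0447]
pot 2995 (array([626.7, 232.7]), array([267.3, 159.3]), 7.1) z [0.1179 0.1219 0.1332] mean [0.5728 0.2215 0.1225]
cup 41 (array([527.3,  90.4]), array([54.7,  2. ]), 21.4) z [0.059  0.067  0.0873] mean [0.5259 0.09   0.0703]
bowl 440 (array([ 608.5, -233.9]), array([ 86.8, 268.5]), 57.2) z [0.0427 0.0465 0.0609] mean [ 0.5621 -0.2129  0.0492]
```

The depth is usable, but some boxes clipped the objects. I'll refine the boxes.

```bash
python3 - <<'E'
from h import *
for n in ("scene","top"):
    c=dict(np.load(n+"0.npz")); P=cloud(c); print(n)
    for nm,b in dict(lid=(.38,.66,.05,.35,.115,.1235),latch=(.58,.66,.17,.27,.129,.14),handle=(.42,.58,-.25,-.08,.092,.108),collar=(.42,.58,-.25,-.08,.0475,.058),stand=(.42,.58,-.25,-.08,.040,.058),pot=(.65,.85,.15,.4,.12,.16),cup=(.6,.82,-.1,.1,.055,.09),bowl=(.6,.82,-.4,-.1,.05,.08)).items():
        m=sel(P,*b).astype(np.uint8)
        k,l,st,ce=cv2.connectedComponentsWithStats(m); 
        if k<2: continue
        mm=l==1+st[1:,4].argmax(); px=P[mm]
        print(nm,mm.sum(),st[1+st[1:,4].argmax()][:4],rect(px[:,:2]),"mean",px.mean(0).round(4), "z",np.percentile(px[:,2],[5,50,95]).round(4))
    # lid edges directed
c=dict(np.load("top0.npz")); I=c["image"]
s=dict(np.load("scene0.npz"))["image"]
a=cv2.resize(I[185:235,185:260],None,fx=8,fy=8,interpolation=2); b=cv2.resize(s[265:320,340:390],None,fx=8,fy=8,interpolation=2)[:400]
k=cv2.resize(I[230:280,350:405],None,fx=8,fy=8,interpolation=2)[:,:200*0+0+440]
cv2.imwrite("pics/crop1.png",np.hstack([a[:,:400],b])[:,:,::-1])
E
```

```text
scene
lid 4532 [338 210 114 102] (array([533.5, 193.8]), array([147.4, 186.6]), 21.0) mean [0.5358 0.1988 0.1214] z [0.1191 0.1215 0.1232]
latch 106 [361 279  15  14] (array([615.1, 224.7]), array([13.8, 34. ]), 16.1) mean [0.6159 0.2253 0.1335] z [0.1308 0.1336 0.1361]
handle 102 [315 132  17   9] (array([ 500.6, -179.6]), array([15.2, 40.1]), 73.4) mean [ 0.5016 -0.179   0.0991] z [0.0925 0.1001 0.1036]
collar 113 [314 145  18  12] (array([ 504.7, -169.5]), array([31.1, 45.5]), 69.8) mean [ 0.5039 -0.1703  0.0514] z [0.0482 0.0512 0.056 ]
stand 523 [304 139  38  27] (array([ 500.8, -179.9]), array([78.7, 76.4]), 88.5) mean [ 0.5069 -0.1699  0.0469] z [0.0423 0.0464 0.0526]
pot 612 [297 325  46  47] (array([757.6, 287.6]), array([81.9, 81.7]), 61.6) mean [0.7557 0.2853 0.133 ] z [0.1227 0.1346 0.1376]
cup 332 [245 217  32  30] (array([745.1, -17.6]), array([70.7, 69.4]), 40.4) mean [ 0.745  -0.0201  0.0661] z [0.0566 0.0675 0.0725]
bowl 422 [198 128  49  40] (array([ 731.7, -293.5]), array([121.5, 124. ]), 16.1) mean [ 0.7294 -0.3038  0.0574] z [0.051  0.0581 0.0626]
top
lid 3825 [1
[... 363 characters left out ...]
7] z [0.0958 0.1    0.1025]
collar 84 [368 244  10  19] (array([ 500.4, -169.4]), array([22.8, 46.4]), 89.4) mean [ 0.5003 -0.1687  0.0503] z [0.048  0.0499 0.0541]
stand 704 [361 239  30  30] (array([ 499.6, -178.8]), array([75.7, 75. ]), 89.5) mean [ 0.5    -0.1778  0.0459] z [0.0426 0.0455 0.0507]
pot 386 [174 130  35  34] (array([755.5, 287.9]), array([81.5, 81.3]), 5.7) mean [0.7572 0.2903 0.1315] z [0.1215 0.1333 0.1369]
cup 180 [302 146  27  27] (array([743.2, -17. ]), array([69. , 68.3]), 1.3) mean [ 0.7485 -0.0171  0.0676] z [0.0573 0.0689 0.0725]
bowl 365 [396 143  47  46] (array([ 731.6, -292.1]), array([120.8, 122. ]), 46.0) mean [ 0.7387 -0.3024  0.0575] z [0.0511 0.0583 0.062 ]
```

View pics/crop1.png

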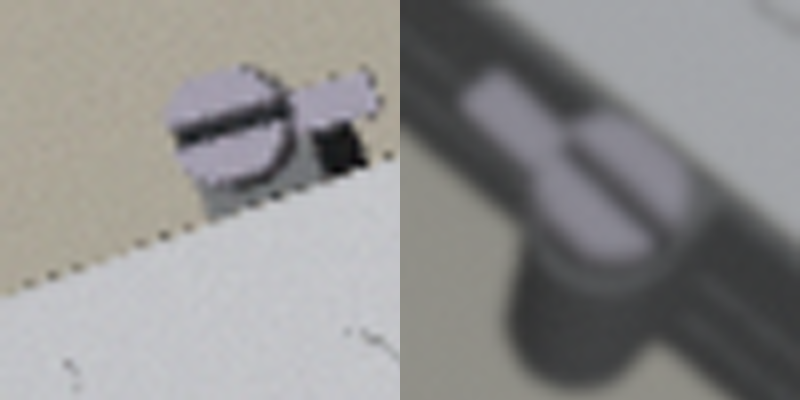

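The left crop is the top view: the slot runs from (178,137) to (290,105), about 4° clockwise of the lid edge, with the tongue to the right. The right crop is the scene view and agrees, so the latch is at about 0.07 rad.
- **Tub:** centre (0.533, 0.194), yaw 20.8°.
- **Latch axis:** about (0.625, 0.229).
- **Key:** (0.4995, -0.180), handle wide axis at -17°, standing in a stand centred at (0.500, -0.179).

Measured sizes and heights match those given. I'll go to the lid first.

```bash
cat > go.py <<'E'
import sys, numpy as np
from bench import bot
from scipy.spatial.transform import Rotation as R
def pose():
    s=bot.get_state(); return np.array(s["position"]),R.from_quat(s["eef_rot"]).as_matrix(),s
def rel(p,M,x,y,z,yaw):
    t=M.T@(np.array([x,y,z])-p)/0.2
    cur=np.degrees(np.arctan2(M[1,0],M[0,0])); d=(cur-yaw+180)%360-180   # + = clockwise
    return np.round(t,3),round(d/90,3),round(cur,2)
if __name__=="__main__":
    p,M,s=pose(); print("t",s["time"],"p",p.round(4),"q",np.round(s["joint_positions"],2))
    for a in sys.argv[1:]: print(a,*rel(p,M,*map(float,a.split(","))))
E
python3 go.py 0.405,-0.2,0.22,70 .533,.194,.22,112
```

```text
t 0.1 p [ 0.2796 -0.5864  0.2117] q [-1.17  0.48  1.6  -0.    1.07 -0.05]
0.405,-0.2,0.22,70 [ 1.397 -1.474 -0.04 ] -0.495 25.49
.533,.194,.22,112 [ 2.823 -2.977 -0.038] -0.961 25.49
```

>>> arm_command(
  steps=[
    {"gripper":1,"travel":[0.94,-0.99,-0.05],"turn":-0.32},
    {"gripper":1,"travel":[0.94,-0.99,-0.05],"turn":-0.32},
    {"gripper":1,"travel":[0.94,-0.99,-0.05],"turn":-0.32},
    {"gripper":1,"travel":[0.94,-0.99,-0.05],"turn":-0.32},
    {"gripper":1,"travel":[0.94,-0.99,-0.05],"turn":-0.32},
    {"gripper":1,"travel":[0.94,-0.99,-0.05],"turn":-0.32},
    {"gripper":1,"travel":[0.94,-0.99,-0.05],"turn":-0.32},
    {"gripper":1,"travel":[0.94,-0.99,-0.05],"turn":-0.32},
  ],
  newtons=60,
)

```text
time: 0.77
position: [0.3647, -0.3228, 0.2224]
eef_rot: [0.889, 0.457, 0.0, -0.001]
force: [-0.1, -1.4, 0.2]
grip_width: -0.0004
finger_force: 0.0
```

```bash
python3 go.py .45,-0.065,.22,83 .533,.194,.22,112
```

```text
t 0.7667 p [ 0.3647 -0.3228  0.2224] q [-0.79  0.24  1.95  0.    0.95 -0.17]
.45,-0.065,.22,83 [ 1.297 -0.403  0.014] -0.317 54.44
.533,.194,.22,112 [ 2.592 -0.818  0.015] -0.64 54.44
```

>>> arm_command(
  steps=[
    {"gripper":1,"travel":[1.0,-0.55,0.0],"turn":-0.32},
    {"gripper":1,"travel":[1.0,-0.55,0.0],"turn":-0.32},
    {"gripper":1,"travel":[1.0,-0.55,0.0],"turn":-0.32},
    {"gripper":1,"travel":[1.0,-0.55,0.0],"turn":-0.32},
    {"gripper":1,"travel":[1.0,-0.55,0.0],"turn":-0.32},
    {"gripper":1,"travel":[1.0,-0.55,0.0],"turn":-0.32},
    {"gripper":1,"travel":[1.0,-0.55,0.0],"turn":-0.32},
  ],
)

```text
time: 1.35
position: [0.3915, -0.0974, 0.2223]
eef_rot: [0.747, 0.664, 0.0, -0.0]
force: [0.5, 1.0, 0.8]
grip_width: -0.0003
finger_force: 0.0
```

```bash
python3 go.py .533,.194,.22,112
```

```text
t 1.35 p [ 0.3915 -0.0974  0.2223] q [-0.32  0.12  2.11  0.    0.91 -0.2 ]
.533,.194,.22,112 [1.53  0.532 0.012] -0.319 83.26
```

>>> arm_command(
  steps=[
    {"gripper":1,"travel":[1.0,0.53,0.0],"turn":-0.32},
    {"gripper":1,"travel":[1.0,0.53,0.0],"turn":-0.32},
    {"gripper":1,"travel":[1.0,0.53,0.0],"turn":-0.32},
    {"gripper":1,"travel":[1.0,0.53,0.0],"turn":-0.32},
    {"gripper":1,"travel":[1.0,0.53,0.0],"turn":-0.32},
    {"gripper":1,"travel":[1.0,0.53,0.0],"turn":-0.32},
    {"gripper":1,"travel":[1.0,0.53,0.0],"turn":-0.32},
  ],
)

```text
time: 1.93
position: [0.5235, 0.0877, 0.2219]
eef_rot: [0.559, 0.829, 0.0, 0.0]
force: [-1.2, -0.9, -0.5]
grip_width: 0.0002
finger_force: 0.0
```

```bash
python3 go.py .533,.194,.22,112 .533,.194,.149,112; python3 - <<'E'
from bench import imaging
from h import *
c=imaging.camera("wrist"); np.savez("wrist1.npz",**c); cv2.imwrite("pics/w1.png",c["image"][:,:,::-1]); print(c["T"].round(3).tolist(),c["fx"])
P=cloud(c)
for nm,b in dict(latch=(.59,.66,.17,.27,.129,.14),pad=(.50,.57,.15,.24,.1228,.13),lid=(.38,.66,.05,.35,.115,.123)).items():
    m=sel(P,*b)
    if m.sum()>9: print(nm,m.sum(),rect(P[m][:,:2]),P[m].mean(0).round(4))
E
```

```text
t 1.9333 p [0.5235 0.0877 0.2219] q [ 0.11  0.3   1.86  0.    0.98 -0.28]
.533,.194,.22,112 [0.475 0.243 0.01 ] 0.0 112.03
.533,.194,.149,112 [0.475 0.243 0.365] 0.0 112.03
[[0.927, -0.359, -0.111, 0.495], [0.376, 0.886, 0.272, 0.158], [0.001, -0.294, 0.956, 0.383], [0.0, 0.0, 0.0, 1.0]] 280.01310566031543
latch 1344 (array([623.7, 228.7]), array([34.6, 34.5]), 16.3) [0.623  0.2287 0.1325]
pad 3994 (array([534.6, 196.2]), array([83.9, 63.8]), 88.9) [0.5322 0.1958 0.1248]
lid 28195 (array([550.7, 189.3]), array([176. , 163.1]), 21.1) [0.5364 0.1906 0.1208]
```

View pics/w1.png

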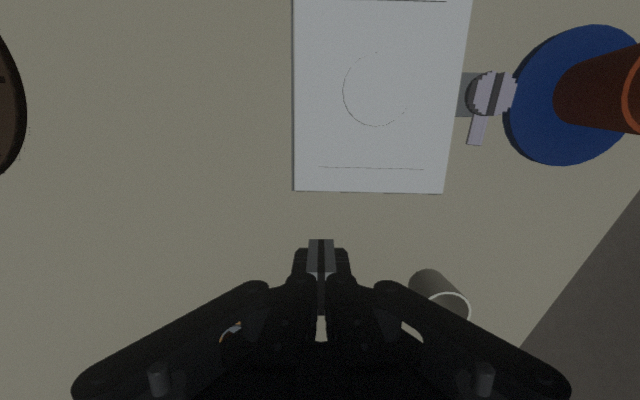

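The wrist view shows the lid pad at (378,90) and the latch head at (487,93) with its slot nearly vertical and its tongue down to (474,145). The latch axis at (0.624, 0.2287) agrees with the tub estimate. Now I press on the pad while measuring the slot angle from this picture.

>>> arm_command(
  steps=[
    {"gripper":1,"travel":[0.475,0.243,0.0],"turn":0},
    {"gripper":1,"travel":[0.475,0.243,0.1],"turn":0},
    {"gripper":1,"travel":[0.475,0.243,0.2],"turn":0},
    {"gripper":1,"travel":[0.475,0.243,0.3],"turn":0},
    {"gripper":1,"travel":[0.475,0.243,0.35],"turn":0},
    {"gripper":1,"travel":[0.475,0.243,0.35],"turn":0},
  ],
)

```text
time: 2.48
position: [0.529, 0.1899, 0.1502]
eef_rot: [0.56, 0.828, -0.002, -0.001]
force: [-1.3, -0.4, -0.1]
grip_width: 0.0002
finger_force: 0.0
```

```bash
python3 go.py .533,.194,.139,112; python3 - <<'E'
from h import *
c=dict(np.load("wrist1.npz")); g=cv2.cvtColor(c["image"],cv2.COLOR_RGB2GRAY); P=cloud(c)
q=onplane(c,np.c_[np.mgrid[:640,:400].reshape(2,-1).T],.133); q=q.reshape(640,400,3).transpose(1,0,2)
r=np.hypot(q[...,0]-.624,q[...,1]-.2287)<.0155
th=np.percentile(g[r],50)*.75
for nm,m in (("slot",r&(g<th)),("slotdepth",r&(P[...,2]<.1275))):
    m=m.astype(np.uint8); k,l,st,ce=cv2.connectedComponentsWithStats(m); m=l==1+st[1:,4].argmax()
    xy=q[m][:,:2]; w,v=np.linalg.eigh(np.cov(xy.T)); print(nm,m.sum(),xy.mean(0).round(4),np.sqrt(w)*1e3,np.degrees(np.arctan2(v[1,1],v[0,1]))%180)
m=(P[...,2]>.11)&(P[...,2]<.125)&(np.hypot(q[...,0]-.624,q[...,1]-.2287)>.0215)&(np.hypot(q[...,0]-.624,q[...,1]-.2287)<.05)&((q[...,0]-.533)*.935+(q[...,1]-.194)*.355>.08)
xy=P[m][:,:2]-[.624,.2287]; print("tongue",m.sum(),xy.mean(0),np.degrees(np.arctan2(*xy.mean(0)[::-1])),P[m][:,2].mean())
E
```

```text
t 2.4833 p [0.529  0.1899 0.1502] q [ 0.29  0.43  1.86 -0.    0.85 -0.09]
.533,.194,.139,112 [0.012 0.026 0.056] -0.002 111.86
slot 339 [0.6238 0.2288] [2.09717824 8.82386074] 106.30390516432846
slotdepth 184 [0.6223 0.2282] [1.19189477 8.77799218] 106.52001370409697
tongue 476 [ 0.00716918 -0.02949715] -76.33933656608504 0.12093578095464175
```

The slot lies at 106.4°, so the latch is at about 0.077 rad. Now I press gently.

>>> arm_command(
  steps=[
    {"gripper":1,"travel":[0,0,0.02],"turn":0},
    {"gripper":1,"travel":[0,0,0.04],"turn":0},
    {"gripper":1,"travel":[0,0,0.05],"turn":0},
    {"gripper":1,"travel":[0,0,0.06],"turn":0},
    {"gripper":1,"travel":[0,0,0.065],"turn":0},
    {"gripper":1,"travel":[0,0,0.065],"turn":0},
    {"gripper":1,"travel":[0,0,0.065],"turn":0},
  ],
)

```text
time: 3.07
position: [0.5308, 0.1915, 0.1396]
eef_rot: [0.56, 0.828, 0.0, 0.0]
force: [-0.2, 0.1, 0.4]
grip_width: -0.0001
finger_force: 0.0
```

>>> arm_command(
  steps=[
    {"gripper":1,"travel":[0,0,0.005],"turn":0},
    {"gripper":1,"travel":[0,0,0.01],"turn":0},
    {"gripper":1,"travel":[0,0,0.01],"turn":0},
    {"gripper":1,"travel":[0,0,0.01],"turn":0},
  ],
)

```text
time: 3.4
position: [0.5305, 0.1916, 0.1372]
eef_rot: [0.56, 0.828, -0.0, -0.0]
force: [0.9, -0.2, 0.3]
grip_width: -0.0002
finger_force: 0.0
```

>>> arm_command(
  steps=[
    {"gripper":1,"travel":[0,0,0.005],"turn":0},
    {"gripper":1,"travel":[0,0,0.01],"turn":0},
    {"gripper":1,"travel":[0,0,0.01],"turn":0},
  ],
)

```text
time: 3.65
position: [0.5305, 0.1915, 0.1351]
eef_rot: [0.56, 0.828, -0.0, -0.0]
force: [0.5, 0.5, -0.1]
grip_width: -0.0001
finger_force: 0.0
```

```bash
python3 - <<'E'
from h import *
from bench import imaging
c0=dict(np.load("top0.npz")); c=imaging.camera("top")
for cc in (c0,c):
    P=cloud(cc); a=np.radians(20.8); ex=np.array([np.cos(a),np.sin(a)]); ey=np.array([-ex[1],ex[0]])
    d=P[...,:2]-[.533,.194]; X=d@ex; Y=d@ey
    for s,t in ((-1,-1),(-1,1),(1,-1),(1,1)):
        m=(abs(X-s*.055)<.015)&(abs(Y-t*.075)<.015)&(P[...,2]<.14); print(s,t,m.sum(),np.median(P[m][:,2]).round(4),end="; ")
    print()
E
```

```text
-1 -1 158 0.1211; -1 1 161 0.1213; 1 -1 150 0.1214; 1 1 158 0.1213; 
-1 -1 157 0.1213; -1 1 0 nan; 1 -1 150 0.1214; 1 1 0 nan;
  return _methods._mean(a, axis=axis, dtype=dtype,
  ret = ret.dtype.type(ret / rcount)
```

The lid is still proud and the tips have met no contact, although they should be about 8 mm lower than the pad top. I'll look before going on.

```bash
python3 - <<'E'
from h import *
from bench import imaging,bot
c=imaging.camera("scene"); w=imaging.camera("wrist")
a=cv2.resize(c["image"][190:320,300:430],(400,400),interpolation=2)
b=cv2.resize(w["image"][150:350,220:420],(400,400),interpolation=2)
cv2.imwrite("pics/press.png",np.hstack([a,b])[:,:,::-1])
print(bot.tip_reach)
P=cloud(w); d=w["depth"]
for v in range(236,262,4): print(v,P[v,312:332:6].round(4).tolist())
E
```

```text
0.019
236 [[0.5262, 0.1879, 0.1247], [0.5297, 0.1898, 0.1257], [0.5336, 0.1909, 0.1247], [0.5373, 0.1925, 0.1249]]
240 [[0.5222, 0.2009, 0.1598], [0.5251, 0.2024, 0.1604], [0.5282, 0.2033, 0.1598], [0.5311, 0.2046, 0.1601]]
244 [[0.5224, 0.201, 0.1648], [0.5252, 0.2024, 0.1652], [0.528, 0.2036, 0.1652], [0.531, 0.2044, 0.1646]]
248 [[0.5226, 0.2008, 0.1687], [0.5252, 0.2024, 0.1698], [0.5282, 0.203, 0.1685], [0.531, 0.2043, 0.1689]]
252 [[0.5227, 0.201, 0.1733], [0.5253, 0.2022, 0.1737], [0.5278, 0.2039, 0.1749], [0.5308, 0.2043, 0.1734]]
256 [[0.5229, 0.2006, 0.1765], [0.5255, 0.202, 0.1772], [0.528, 0.2032, 0.1775], [0.5308, 0.204, 0.177]]
260 [[0.5227, 0.2015, 0.1821], [0.5256, 0.2018, 0.1807], [0.5285, 0.2021, 0.1792], [0.5309, 0.2035, 0.1797]]
```

View pics/press.png

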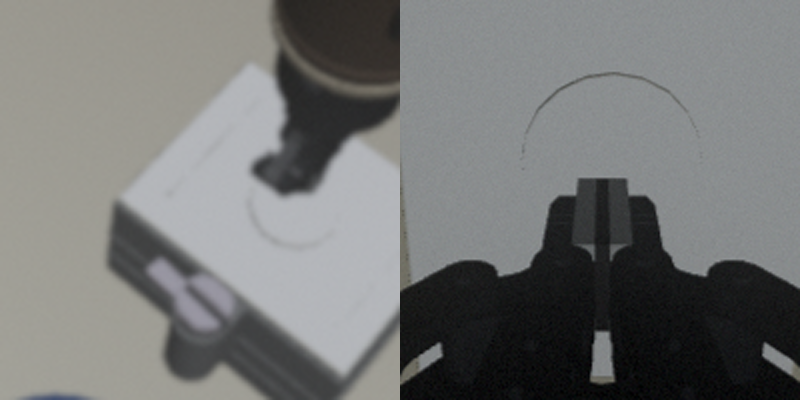

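The tips visibly hover above the pad. The wrist depth puts the fingertip edge at z≈0.158 with the reported TCP at 0.135. I'll cross-check with the scene camera by taking the lowest gripper points near the TCP axis.

```bash
python3 - <<'E'
from h import *
from bench import imaging,bot
from go import pose
p,M,s=pose(); print(p.round(4),s["joint_positions"].round(4))
for n in ("scene","top","wrist"):
    c=imaging.camera(n); P=cloud(c); L=(P-p)@M   # tool coords
    m=(abs(L[...,0])<.02)&(abs(L[...,1])<.035)&(P[...,2]>.132)&(c["depth"]>0)
    if m.sum(): print(n,m.sum(),"tool z (max=tip)",np.percentile(L[m][:,2],[1,50,90,98,100]).round(4)," near tip:",L[m][L[m][:,2]>np.percentile(L[m][:,2],90)].mean(0).round(4))
E
```

```text
[0.5306 0.1915 0.1353] [ 0.2926  0.4532  1.8717  0.      0.8168 -0.0893]
scene 1737 tool z (max=tip) [-0.4435 -0.4372 -0.1288 -0.0677 -0.0196]  near tip: [ 0.01    0.0156 -0.0839]
top 2040 tool z (max=tip) [-0.4434 -0.4392 -0.431  -0.0806 -0.0234]  near tip: [-0.0022 -0.0045 -0.3244]
wrist 24360 tool z (max=tip) [-0.1171 -0.0893 -0.064  -0.0354 -0.0225]  near tip: [ 0.0092  0.0004 -0.0473]
```

All cameras agree that the shut fingertips sit 22.5 mm behind the reported TCP, not 19 mm ahead. I'll use that offset, so contact is expected at TCP z≈0.1025 and seating at ≈0.0975.

>>> arm_command(
  steps=[
    {"gripper":1,"travel":[0,0,0.07],"turn":0},
    {"gripper":1,"travel":[0,0,0.13],"turn":0},
    {"gripper":1,"travel":[0,0,0.14],"turn":0},
    {"gripper":1,"travel":[0,0,0.15],"turn":0},
    {"gripper":1,"travel":[0,0,0.16],"turn":0},
    {"gripper":1,"travel":[0,0,0.17],"turn":0},
    {"gripper":1,"travel":[0,0,0.17],"turn":0},
  ],
)

```text
time: 4.53
position: [0.5305, 0.1915, 0.1017]
eef_rot: [0.56, 0.828, -0.0, -0.0]
force: [0.3, 0.3, 0.2]
grip_width: -0.0001
finger_force: 0.0
```

>>> arm_command(
  steps=[
    {"gripper":1,"travel":[0,0,0.005],"turn":0},
    {"gripper":1,"travel":[0,0,0.01],"turn":0},
    {"gripper":1,"travel":[0,0,0.01],"turn":0},
  ],
)

```text
time: 4.78
position: [0.5309, 0.1916, 0.1009]
eef_rot: [0.56, 0.828, 0.0, 0.0]
force: [-8.4, -2.1, 26.6]
grip_width: 0.0001
finger_force: 12.7
```

>>> arm_command(
  steps=[
    {"gripper":1,"travel":[0,0,0.005],"turn":0},
    {"gripper":1,"travel":[0,0,0.01],"turn":0},
    {"gripper":1,"travel":[0,0,0.01],"turn":0},
  ],
)

```text
time: 5.03
position: [0.531, 0.1917, 0.1008]
eef_rot: [0.56, 0.829, 0.001, 0.001]
force: [-17.7, -6.8, 61.3]
grip_width: 0.0002
finger_force: 30.5
```

A hard stop at TCP z≈0.101 means the tips are 19 mm behind the TCP and the pad is at 0.120, which is seated. I'll lift off straight away and check the lid.

>>> arm_command(
  steps=[
    {"gripper":1,"travel":[0,0,-0.1],"turn":0},
    {"gripper":1,"travel":[0,0,-0.3],"turn":0},
    {"gripper":0.1,"travel":[-0.3,0,-0.55],"turn":0},
    {"gripper":0.1,"travel":[-0.7,0,-0.7],"turn":0},
    {"gripper":0.1,"travel":[-1.0,0,-0.7],"turn":0},
    {"gripper":0.1,"travel":[-1.0,0,-0.7],"turn":0},
    {"gripper":0.1,"travel":[-1.0,0,-0.7],"turn":0},
  ],
)

```text
time: 5.62
position: [0.6022, 0.0134, 0.2362]
eef_rot: [0.56, 0.829, 0.0, 0.001]
force: [0.9, 1.0, -1.0]
grip_width: 0.0384
finger_force: 0.0
```

```bash
python3 - <<'E'
from h import *
from bench import imaging
for n in("top","scene"):
  c0=dict(np.load(n+"0.npz")); c=imaging.camera(n)
  for cc in (c0,c):
    P=cloud(cc); a=np.radians(20.8); ex=np.array([np.cos(a),np.sin(a)]); ey=np.array([-ex[1],ex[0]])
    d=P[...,:2]-[.533,.194]; X=d@ex; Y=d@ey
    for s,t in ((-1,-1),(-1,1),(1,-1),(1,1),(0,0)):
        m=(abs(X-s*.055)<.015)&(abs(Y-t*.075)<.015)&(P[...,2]<.14); print(s,t,m.sum(),P[m][:,2].mean().round(4) if m.sum() else None,end="; ")
    print()
E
python3 go.py .4995,-.18,.17,163 .4995,-.18,.13,163
```

```text
-1 -1 158 0.1213; -1 1 161 0.1215; 1 -1 150 0.1214; 1 1 158 0.1213; 0 0 154 0.1252; 
-1 -1 154 0.1161; -1 1 0 None; 1 -1 0 None; 1 1 0 None; 0 0 3 0.1218; 
-1 -1 159 0.122; -1 1 194 0.1219; 1 -1 185 0.1218; 1 1 229 0.1218; 0 0 194 0.1258; 
-1 -1 166 0.1169; -1 1 191 0.1167; 1 -1 193 0.1168; 1 1 227 0.1166; 0 0 187 0.1207; 
t 5.7167 p [0.6047 0.01   0.237 ] q [-0.03  0.39  1.68 -0.    1.07 -0.41]
.4995,-.18,.17,163 [-0.688 -0.841  0.334] -0.57 111.66
.4995,-.18,.13,163 [-0.687 -0.842  0.534] -0.57 111.66
```

The lid dropped 5 mm at all four corners, so it is seated and level. Next is the key.

>>> arm_command(
  steps=[
    {"gripper":0.1,"travel":[-0.687,-0.84,0.3],"turn":-0.57},
    {"gripper":0.1,"travel":[-0.687,-0.84,0.3],"turn":-0.57},
    {"gripper":0.1,"travel":[-0.687,-0.84,0.3],"turn":-0.57},
    {"gripper":0.1,"travel":[-0.687,-0.84,0.3],"turn":-0.57},
    {"gripper":0.1,"travel":[-0.687,-0.84,0.3],"turn":-0.57},
    {"gripper":0.1,"travel":[-0.687,-0.84,0.3],"turn":-0.57},
    {"gripper":0.1,"travel":[-0.687,-0.84,0.3],"turn":-0.57},
    {"gripper":0.1,"travel":[-0.687,-0.84,0.3],"turn":-0.57},
  ],
)

```text
time: 6.38
position: [0.4956, -0.1765, 0.1744]
eef_rot: [0.144, 0.99, 0.0, -0.0]
force: [0.8, 0.2, -0.2]
grip_width: 0.0386
finger_force: 0.0
```

```bash
python3 - <<'E'
from h import *
from bench import imaging
c=imaging.camera("wrist"); cv2.imwrite("pics/w2.png",c["image"][:,:,::-1]); P=cloud(c)
for z in ((.09,.106),(.04,.06)):
    m=sel(P,.44,.56,-.24,-.12,*z)
    if m.sum()>9: print(z,m.sum(),rect(P[m][:,:2]),P[m].mean(0))
E
python3 go.py .4997,-.180,.12,162.8
```

```text
(0.09, 0.106) 681 (array([ 498.8, -180.4]), array([13.8, 39.9]), 72.8) [ 0.49752791 -0.17994834  0.09898652]
(0.04, 0.06) 3940 (array([ 500.6, -178.9]), array([75.1, 75.6]), 88.6) [ 0.49632685 -0.17717318  0.04583939]
t 6.4333 p [ 0.4963 -0.1759  0.1747] q [-0.4   0.35  1.92  0.    0.87 -1.68]
.4997,-.180,.12,162.8 [-0.022 -0.015  0.273] 0.01 163.72
```

View pics/w2.png

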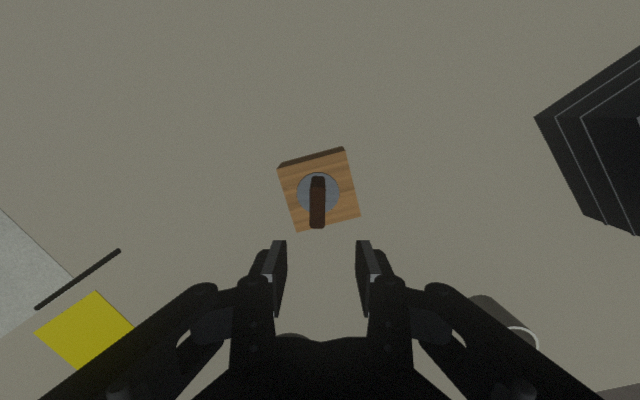

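The handle is at (318,200), parallel to the jaws and below and between them. The wrist measurement of (0.4988, -0.1804) agrees. I'll descend.

>>> arm_command(
  steps=[
    {"gripper":0.1,"travel":[0,0,0.2],"turn":0.01},
    {"gripper":0.1,"travel":[0,0,0.4],"turn":0.01},
    {"gripper":0.1,"travel":[0,0,0.4],"turn":0.01},
    {"gripper":0.1,"travel":[0,0,0.4],"turn":0.01},
    {"gripper":0.1,"travel":[0,0,0.4],"turn":0.01},
  ],
)

```text
time: 6.85
position: [0.4977, -0.175, 0.0961]
eef_rot: [0.154, 0.988, -0.0, 0.0]
force: [0.1, -0.8, -0.2]
grip_width: 0.0385
finger_force: 0.0
```

```bash
python3 go.py .4991,-.1803,.041,162.9
```

```text
t 6.85 p [ 0.4977 -0.175   0.0961] q [-0.4   0.47  1.99  0.    0.69 -1.66]
.4991,-.1803,.041,162.9 [-0.015 -0.023  0.276] -0.007 162.26
```

>>> arm_command(
  steps=[
    {"gripper":0.1,"travel":[-0.015,-0.023,0.1],"turn":-0.007},
    {"gripper":0.1,"travel":[-0.015,-0.023,0.2],"turn":-0.007},
    {"gripper":0.1,"travel":[-0.015,-0.023,0.276],"turn":-0.007},
    {"gripper":0.1,"travel":[-0.015,-0.023,0.276],"turn":-0.007},
    {"gripper":0.1,"travel":[-0.015,-0.023,0.276],"turn":-0.007},
  ],
)

```text
time: 7.27
position: [0.4992, -0.1805, 0.0411]
eef_rot: [0.149, 0.989, -0.0, 0.001]
force: [0.1, -0.2, 0.6]
grip_width: 0.0387
finger_force: 0.0
```

```bash
python3 go.py .4991,-.1803,.041,162.9
```

```text
t 7.2667 p [ 0.4992 -0.1805  0.0411] q [-0.4   0.56  2.01  0.    0.57 -1.68]
.4991,-.1803,.041,162.9 [0.001 0.001 0.   ] 0.0 162.91
```

Now I grip the handle and lift the key clear of the stand.

>>> arm_command(
  steps=[
    {"gripper":1,"travel":[0,0,0],"turn":0},
    {"gripper":1,"travel":[0,0,0],"turn":0},
    {"gripper":1,"travel":[0,0,0],"turn":0},
    {"gripper":1,"travel":[0,0,0],"turn":0},
    {"gripper":1,"travel":[0,0,0],"turn":0},
    {"gripper":1,"travel":[0,0,0],"turn":0},
  ],
  newtons=80,
)

```text
time: 7.77
position: [0.4995, -0.1807, 0.0413]
eef_rot: [0.149, 0.989, -0.0, 0.001]
force: [-1.1, 2.0, 14.0]
grip_width: 0.0131
finger_force: 77.7
```

>>> arm_command(
  steps=[
    {"gripper":1,"travel":[0,0,-0.1],"turn":0},
    {"gripper":1,"travel":[0,0,-0.3],"turn":0},
    {"gripper":1,"travel":[0,0,-0.5],"turn":0},
    {"gripper":1,"travel":[0,0,-0.7],"turn":0},
    {"gripper":1,"travel":[0,0,-0.9],"turn":0},
    {"gripper":1,"travel":[0,0,-0.9],"turn":0},
    {"gripper":1,"travel":[0,0,-0.9],"turn":0},
    {"gripper":1,"travel":[0,0,-0.9],"turn":0},
  ],
)

```text
time: 8.43
position: [0.4981, -0.1802, 0.2199]
eef_rot: [0.149, 0.989, -0.0, 0.0]
force: [-0.3, 1.0, -1.7]
grip_width: 0.0132
finger_force: 78.0
```

```bash
python3 go.py .56,0.02,.22,135; python3 - <<'E'
from h import *
from bench import imaging
from go import pose
p,M,s=pose(); I=[]
for n in ("scene","top","wrist"):
    c=imaging.camera(n); P=cloud(c); L=(P-p)@M; m=(np.abs(L[...,:2])<.04).all(-1)&(c["depth"]>0)&(L[...,2]>-.02)&(P[...,2]>.06)
    q=L[m]; print(n,m.sum(),"max z",q[:,2].max().round(4),"low pts",q[q[:,2]>q[:,2].max()-.012].mean(0).round(4))
    if n!="top":
        T=np.linalg.inv(c["T"]); x=T[:3,:3]@(p+[0,0,-.02])+T[:3,3]; u=int(c["fx"]*x[0]/-x[2]+c["cx"]); v=int(-c["fy"]*x[1]/-x[2]+c["cy"])
        v0=min(max(v-60,0),280);u0=min(max(u-60,0),520); I.append(cv2.resize(c["image"][v0:v0+120,u0:u0+120],(400,400),interpolation=2)); print(u,v)
cv2.imwrite("pics/key1.png",np.hstack(I)[:,:,::-1])
E
```

```text
t 8.4333 p [ 0.4981 -0.1802  0.2199] q [-0.4   0.3   1.86  0.    0.97 -1.68]
.56,0.02,.22,135 [-0.002  1.048 -0.   ] 0.31 162.92
scene 206 max z 0.0368 low pts [-0.001   0.0004  0.0299]
324 105
top 14 max z -0.0046 low pts [ 0.0148  0.0147 -0.0075]
wrist 1592 max z 0.0355 low pts [0.0121 0.0008 0.0334]
319 229
```

View pics/key1.png

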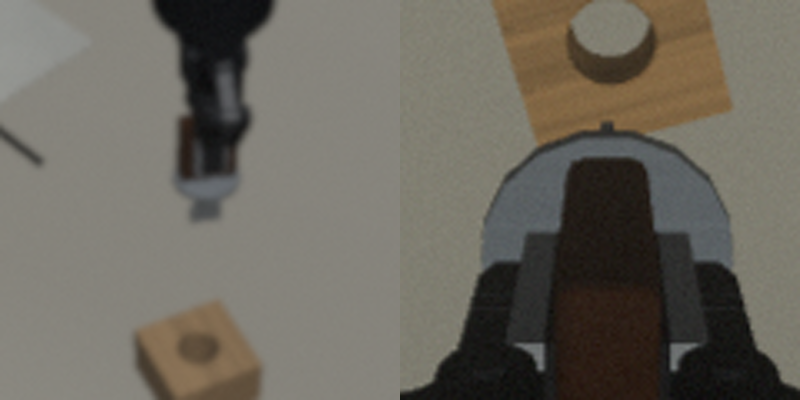

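The key hangs upright in the jaws with its blade tip 36 mm below the reported TCP, as expected, and is centred within 1 mm. I'll carry it to the latch.

>>> arm_command(
  steps=[
    {"gripper":1,"travel":[-0.1,1,0],"turn":0.32},
    {"gripper":1,"travel":[-0.1,1,0],"turn":0.32},
    {"gripper":1,"travel":[-0.1,1,0],"turn":0.32},
    {"gripper":1,"travel":[-0.1,1,0],"turn":0.32},
    {"gripper":1,"travel":[-0.1,1,0],"turn":0.32},
    {"gripper":1,"travel":[-0.1,1,0],"turn":0.32},
  ],
)

```text
time: 9.08
position: [0.5771, 0.0093, 0.2182]
eef_rot: [0.391, 0.92, 0.0, -0.001]
force: [0.6, 1.1, -2.1]
grip_width: 0.0132
finger_force: 78.3
```

```bash
python3 go.py .624,.2287,.20,106.4
```

```text
t 9.0833 p [0.5771 0.0093 0.2182] q [-0.04  0.37  1.76  0.    1.01 -0.8 ]
.624,.2287,.20,106.4 [0.627 0.93  0.092] 0.306 133.92
```

>>> arm_command(
  steps=[
    {"gripper":1,"travel":[0.627,0.93,0.05],"turn":0.306},
    {"gripper":1,"travel":[0.627,0.93,0.05],"turn":0.306},
    {"gripper":1,"travel":[0.627,0.93,0.05],"turn":0.306},
    {"gripper":1,"travel":[0.627,0.93,0.05],"turn":0.306},
    {"gripper":1,"travel":[0.627,0.93,0.09],"turn":0.306},
    {"gripper":1,"travel":[0.627,0.93,0.09],"turn":0.306},
    {"gripper":1,"travel":[0.627,0.93,0.09],"turn":0.306},
    {"gripper":1,"travel":[0.627,0.93,0.09],"turn":0.306},
  ],
)

```text
time: 9.75
position: [0.6215, 0.226, 0.1993]
eef_rot: [0.597, 0.803, -0.001, -0.001]
force: [-0.0, -0.8, -1.8]
grip_width: 0.0132
finger_force: 78.4
```

```bash
python3 go.py .624,.2287,.18,106.4; python3 - <<'E'
from h import *
from bench import imaging
I=[]
for n,b in (("scene",(250,310,335,395)),("wrist",(130,270,250,390))):
    c=imaging.camera(n); np.savez(n+"2.npz",**c); I.append(cv2.resize(c["image"][b[0]:b[1],b[2]:b[3]],(400,400),interpolation=2))
cv2.imwrite("pics/latch2.png",np.hstack(I)[:,:,::-1])
E
```

```text
t 9.75 p [0.6215 0.226  0.1993] q [ 0.3   0.51  1.58 -0.    1.06  0.01]
.624,.2287,.18,106.4 [0.01  0.016 0.097] 0.004 106.75
```

View pics/latch2.png

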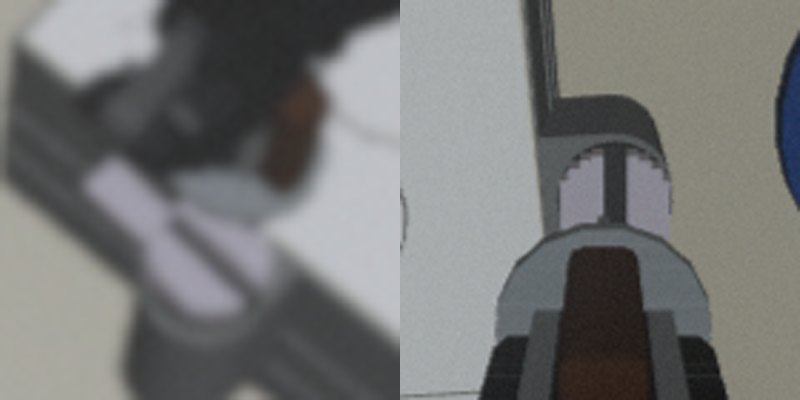

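The scene crop shows the key above and beside the latch. In the wrist crop the slot is vertical at x≈615 and the handle is centred at ≈604. I'll measure the slot against the key in the same wrist picture so calibration errors cancel.

```bash
python3 - <<'E'
from h import *
from go import pose
p,M,s=pose(); print(p.round(4))
c=dict(np.load("wrist2.npz")); P=cloud(c); L=(P-p)@M; g=cv2.cvtColor(c["image"],cv2.COLOR_RGB2GRAY)
# collar: top at key z45 -> tool z .036-.045=-.009
m=(abs(L[...,2]+.009)<.004)&(abs(L[...,1])<.04)&(L[...,0]>0)&(L[...,0]<.04); q=L[m]
print("collar",m.sum(),q[:,1].min(),q[:,1].max(),"centre y",(np.percentile(q[:,1],1)+np.percentile(q[:,1],99))/2,"xmax",q[:,0].max())
v,u=np.mgrid[:400,:640]; Q=onplane(c,np.c_[u.ravel(),v.ravel()],.133).reshape(400,640,3); LQ=(Q-p)@M
head=(P[...,2]>.130)&(P[...,2]<.137)&(np.hypot(P[...,0]-.624,P[...,1]-.2287)<.022)
print("head",head.sum(),L[head].min(0).round(4),L[head].max(0).round(4))
r=(np.hypot(Q[...,0]-.624,Q[...,1]-.2287)<.0155)&(LQ[...,0]>L[head][:,0].min()+.001)
m=r&(g<np.median(g[head])*.72); 
for a in np.arange(.004,.020,.003):
    k=m&(abs(LQ[...,0]-a)<.0015)
    if k.sum()>3: print(round(a,3),k.sum(),LQ[k][:,1].min().round(4),LQ[k][:,1].mean().round(4),LQ[k][:,1].max().round(4))
E
```

```text
[0.6218 0.2239 0.2003]
collar 1420 -0.02244186476266651 0.02302776542677677 centre y 0.00025680261810916843 xmax 0.024701603848271733
head 693 [-0.0058 -0.0124  0.0655] [0.0212 0.0201 0.0703]
0.004 32 0.0005 0.0035 0.0065
0.007 24 0.0005 0.0035 0.0065
0.01 24 0.0005 0.0035 0.0064
0.013 32 0.0005 0.0034 0.0064
0.016 24 0.0005 0.0034 0.0064
0.019 18 0.0005 0.0034 0.0064
```

>>> arm_command(
  steps=[
    {"gripper":1,"travel":[0.0,0.0,0.04],"turn":0},
    {"gripper":1,"travel":[0.0,0.0,0.075],"turn":0},
    {"gripper":1,"travel":[0.0,0.0,0.075],"turn":0},
    {"gripper":1,"travel":[0.0,0.0,0.075],"turn":0},
  ],
)

```text
time: 10.18
position: [0.622, 0.2236, 0.1857]
eef_rot: [0.598, 0.801, -0.001, -0.0]
force: [-0.1, -0.1, -0.7]
grip_width: 0.0131
finger_force: 78.4
```

```bash
cat > meas.py <<'E'
from h import *
from go import pose
from bench import imaging
c=imaging.camera("wrist"); p,M,s=pose(); print(p.round(4),np.degrees(np.arctan2(M[1,0],M[0,0])).round(2),s["force"])
P=cloud(c); L=(P-p)@M; g=cv2.cvtColor(c["image"],cv2.COLOR_RGB2GRAY)
m=(abs(L[...,2]+.009)<.004)&(abs(L[...,1])<.04)&(L[...,0]>0)&(L[...,0]<.04); q=L[m]
print("collar centre",q[:,0].max()-.023,(np.percentile(q[:,1],1)+np.percentile(q[:,1],99))/2)
v,u=np.mgrid[:400,:640]; Q=onplane(c,np.c_[u.ravel(),v.ravel()],.133).reshape(400,640,3); LQ=(Q-p)@M
head=(P[...,2]>.130)&(P[...,2]<.137)&(np.hypot(P[...,0]-.624,P[...,1]-.2287)<.022)
hx=L[head][:,0].max()-.018; hm=LQ[head]; print("head x",hx, "world",(p+M@[hx,.0034,0]).round(4))
r=(np.hypot(Q[...,0]-.624,Q[...,1]-.2287)<.0155)&(LQ[...,0]>L[head][:,0].min()+.001); m=r&(g<np.median(g[head])*.72); k=LQ[m]
print("slot y",k[:,1].min(),k[:,1].mean(),k[:,1].max(),"slope deg",np.degrees(np.polyfit(k[:,0],k[:,1],1)[0]))
E
python3 meas.py; python3 go.py .6238,.2277,.163,106.5
```

```text
[0.6223 0.2238 0.1863] 106.53 [-0.12785638  0.08284313 -0.78055264]
collar centre 0.0005224604841728986 -0.0003232707697148722
head x 0.003820612460583645 world [0.6245 0.2285 0.1863]
slot y -0.012039108530529932 0.0026868114185654374 0.01633678784005719 slope deg 3.091988681811576
t 10.2333 p [0.6223 0.2238 0.1863] q [ 0.3   0.52  1.59 -0.    1.03  0.01]
.6238,.2277,.163,106.5 [0.016 0.013 0.116] 0.0 106.53
```

Settled readings say to shift +3.2 mm in tool x and y, and then insert.

>>> arm_command(
  steps=[
    {"gripper":1,"travel":[0.016,0.015,0.0],"turn":0},
    {"gripper":1,"travel":[0.016,0.015,0.04],"turn":0},
    {"gripper":1,"travel":[0.016,0.015,0.07],"turn":0},
    {"gripper":1,"travel":[0.016,0.015,0.08],"turn":0},
    {"gripper":1,"travel":[0.016,0.015,0.09],"turn":0},
    {"gripper":1,"travel":[0.016,0.015,0.1],"turn":0},
    {"gripper":1,"travel":[0.016,0.015,0.11],"turn":0},
    {"gripper":1,"travel":[0.016,0.015,0.11],"turn":0},
  ],
)

```text
time: 10.9
position: [0.6242, 0.2284, 0.1641]
eef_rot: [0.598, 0.802, -0.0, -0.0]
force: [-0.5, 0.5, -1.1]
grip_width: 0.0129
finger_force: 78.4
```

It is inside the slot with no contact force. I'll go slightly deeper and turn clockwise.

>>> arm_command(
  steps=[
    {"gripper":1,"travel":[0,0,0.015],"turn":0},
    {"gripper":1,"travel":[0,0,0.015],"turn":0.07},
    {"gripper":1,"travel":[0,0,0.015],"turn":0.14},
    {"gripper":1,"travel":[0,0,0.015],"turn":0.21},
    {"gripper":1,"travel":[0,0,0.015],"turn":0.28},
    {"gripper":1,"travel":[0,0,0.015],"turn":0.35},
    {"gripper":1,"travel":[0,0,0.015],"turn":0.42},
    {"gripper":1,"travel":[0,0,0.015],"turn":0.49},
  ],
  newtons=100,
)

```text
time: 11.57
position: [0.6244, 0.2284, 0.1613]
eef_rot: [0.856, 0.516, -0.0, 0.0]
force: [0.5, -0.5, -3.2]
grip_width: 0.0129
finger_force: 98.3
```

```bash
python3 go.py .6242,.2284,.161,9; python3 -c "
from bench import bot; s=bot.get_state(); print(s['force'],s['torque'])"
```

```text
t 11.5667 p [0.6244 0.2284 0.1613] q [ 0.31  0.55  1.61 -0.    0.98  0.79]
.6242,.2284,.161,9 [-0.    -0.001  0.002] 0.591 62.17
[ 0.5223116  -0.49726746 -3.16420593] [-0.06274293 -0.10907104  0.07869721]
```

Torque about z is 0.079 N m, which matches the latch friction, so the blade is driving the latch.

>>> arm_command(
  steps=[
    {"gripper":1,"travel":[0,0,0],"turn":0.07},
    {"gripper":1,"travel":[0,0,0],"turn":0.14},
    {"gripper":1,"travel":[0,0,0],"turn":0.21},
    {"gripper":1,"travel":[0,0,0],"turn":0.28},
    {"gripper":1,"travel":[0,0,0],"turn":0.35},
    {"gripper":1,"travel":[0,0,0],"turn":0.42},
    {"gripper":1,"travel":[0,0,0],"turn":0.49},
    {"gripper":1,"travel":[0,0,0],"turn":0.53},
  ],
)

```text
time: 12.23
position: [0.6246, 0.2281, 0.1613]
eef_rot: [0.992, 0.125, 0.0, 0.0]
force: [2.2, -2.6, -4.3]
grip_width: 0.0132
finger_force: 98.2
```

```bash
python3 go.py .6242,.2284,.161,9; python3 -c "
from bench import bot; s=bot.get_state(); print(s['force'],s['torque'])"
```

```text
t 12.2333 p [0.6246 0.2281 0.1613] q [ 0.3   0.55  1.61 -0.    0.98  1.62]
.6242,.2284,.161,9 [-0.002 -0.002  0.002] 0.06 14.42
[ 2.16887584 -2.6099036  -4.31910868] [-0.45160277 -0.3599417   0.13869403]
```

>>> arm_command(
  steps=[
    {"gripper":1,"travel":[0,0,0],"turn":0.02},
    {"gripper":1,"travel":[0,0,0],"turn":0.04},
    {"gripper":1,"travel":[0,0,0],"turn":0.06},
    {"gripper":1,"travel":[0,0,0],"turn":0.06},
  ],
)

```text
time: 12.57
position: [0.6246, 0.2281, 0.1613]
eef_rot: [0.997, 0.081, 0.0, 0.0]
force: [2.3, -2.4, -2.7]
grip_width: 0.0128
finger_force: 98.2
```

```bash
python3 go.py .6242,.2284,.161,9; python3 -c "
from bench import bot; s=bot.get_state(); print(s['force'],s['torque'])"
```

```text
t 12.5667 p [0.6246 0.2281 0.1613] q [ 0.3   0.55  1.61 -0.    0.98  1.71]
.6242,.2284,.161,9 [-0.002 -0.002  0.002] 0.003 9.29
[ 2.34399019 -2.43165177 -2.67992163] [-0.57814036 -0.43395691  0.05259499]
```

>>> arm_command(
  steps=[
    {"gripper":1,"travel":[0,0,0],"turn":0.02},
    {"gripper":1,"travel":[0,0,0],"turn":0.04},
    {"gripper":1,"travel":[0,0,0],"turn":0.04},
  ],
)

```text
time: 12.82
position: [0.6246, 0.2281, 0.1614]
eef_rot: [0.999, 0.05, 0.0, 0.0]
force: [2.1, -2.8, -4.7]
grip_width: 0.0132
finger_force: 98.2
```

```bash
python3 go.py .6242,.2284,.161,5; python3 - <<'E'
from bench import bot,imaging
from h import *
s=bot.get_state(); print(s['force'],s['torque'])
c=imaging.camera("scene"); w=imaging.camera("wrist")
cv2.imwrite("pics/turned.png",np.hstack([cv2.resize(c["image"][255:325,330:400],(400,400),interpolation=2),cv2.resize(w["image"][120:280,240:400],(400,400),interpolation=2)])[:,:,::-1])
E
```

```text
t 12.8167 p [0.6246 0.2281 0.1614] q [ 0.3   0.55  1.61 -0.    0.98  1.78]
.6242,.2284,.161,5 [-0.002 -0.002  0.002] 0.008 5.75
[ 2.05564737 -2.77410745 -4.73428196] [-0.71846581 -0.51513855  0.22230488]
```

View pics/turned.png

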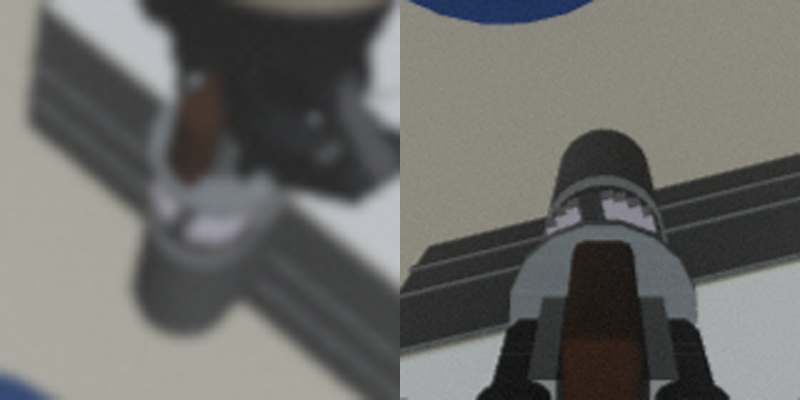

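In the wrist crop the slot is now near (592,212), roughly square to the tub's side. Torque has risen to 0.22 N m. I'll turn a little more to confirm the stop.

>>> arm_command(
  steps=[
    {"gripper":1,"travel":[0,0,0],"turn":0.02},
    {"gripper":1,"travel":[0,0,0],"turn":0.03},
    {"gripper":1,"travel":[0,0,0],"turn":0.03},
    {"gripper":1,"travel":[0,0,0],"turn":0.03},
  ],
)

```text
time: 13.25
position: [0.6244, 0.2282, 0.1613]
eef_rot: [1.0, 0.028, -0.0, 0.0]
force: [2.4, -4.5, -5.6]
grip_width: 0.0126
finger_force: 98.2
```

```bash
python3 go.py .6242,.2284,.161,5; python3 - <<'E'
from bench import bot,imaging
from h import *
s=bot.get_state(); print(s['force'],s['torque'])
from go import pose
p,M,s=pose(); w=imaging.camera("wrist"); P=cloud(w); g=cv2.cvtColor(w["image"],cv2.COLOR_RGB2GRAY)
v,u=np.mgrid[:400,:640]; Q=onplane(w,np.c_[u.ravel(),v.ravel()],.133).reshape(400,640,3)
head=(P[...,2]>.130)&(P[...,2]<.137)&(np.hypot(P[...,0]-.624,P[...,1]-.2287)<.022)
m=(g<np.median(g[head])*.72)&(np.hypot(Q[...,0]-.624,Q[...,1]-.2285)<.0155)&((Q-p)@M[:,0]>(Q[head]-p)@M[:,0].min() if False else (((Q-p)@M[:,0])>.010))&(P[...,2]<.140)
k,l,st,ce=cv2.connectedComponentsWithStats(m.astype(np.uint8)); m=l==1+st[1:,4].argmax(); xy=Q[m][:,:2].mean(0)
print(m.sum(),xy,"slot dir",np.degrees(np.arctan2(*(xy-[.624,.2285])[::-1])))
E
```

```text
t 13.25 p [0.6244 0.2282 0.1613] q [ 0.3   0.55  1.61 -0.    0.98  1.82]
.6242,.2284,.161,5 [-0.001 -0.001  0.002] -0.02 3.16
[ 2.3942961  -4.51639965 -5.62448086] [-1.0585432  -0.61005566  0.3884096 ]
37 [0.63723893 0.23277716] slot dir 17.904334890570738
```

Torque climbs to 0.39 N m with angle, so the latch is at its stop. I'll back off within the play and lift out.

>>> arm_command(
  steps=[
    {"gripper":1,"travel":[0,0,0],"turn":-0.06},
    {"gripper":1,"travel":[0,0,0],"turn":-0.12},
    {"gripper":1,"travel":[0,0,0],"turn":-0.15},
    {"gripper":1,"travel":[0,0,0],"turn":-0.15},
    {"gripper":1,"travel":[0,0,-0.03],"turn":-0.15},
    {"gripper":1,"travel":[0,0,-0.06],"turn":-0.15},
    {"gripper":1,"travel":[0,0,-0.15],"turn":-0.15},
    {"gripper":1,"travel":[0,0,-0.3],"turn":-0.15},
  ],
)

```text
time: 13.97
position: [0.6228, 0.2281, 0.2202]
eef_rot: [0.99, 0.143, -0.002, 0.0]
force: [0.8, 1.2, -1.4]
grip_width: 0.0128
finger_force: 98.5
```

```bash
python3 go.py .56,0.03,.22,70 .4993,-.1806,.22,120
```

```text
t 13.9667 p [0.6228 0.2281 0.2202] q [0.31 0.49 1.55 0.   1.1  1.59]
.56,0.03,.22,70 [-0.582  0.86   0.003] -0.594 16.5
.4993,-.1806,.22,120 [-1.172  1.784  0.006] -1.15 16.5
```

>>> arm_command(
  steps=[
    {"gripper":1,"travel":[-0.58,0.86,0],"turn":0.18},
    {"gripper":1,"travel":[-0.58,0.86,0],"turn":0.18},
    {"gripper":1,"travel":[-0.58,0.86,0],"turn":0.18},
    {"gripper":1,"travel":[-0.58,0.86,0],"turn":0.18},
    {"gripper":1,"travel":[-0.58,0.86,0],"turn":0.18},
    {"gripper":1,"travel":[-0.58,0.86,0],"turn":0.18},
    {"gripper":1,"travel":[-0.58,0.86,0],"turn":0.18},
  ],
)

```text
time: 14.55
position: [0.5621, 0.0286, 0.2225]
eef_rot: [1.0, 0.001, 0.001, -0.0]
force: [0.6, -0.6, 0.1]
grip_width: 0.0131
finger_force: 98.6
```

```bash
python3 go.py .4995,-.1800,.16,-17; python3 - <<'E'
from h import *
from bench import imaging
I=[]
for n,b in (("scene",(265,315,340,390)),("top",(190,230,190,230))):
    c=imaging.camera(n); I.append(cv2.resize(c["image"][b[0]:b[1],b[2]:b[3]],(400,400),interpolation=2))
    P=cloud(c); a=np.radians(20.8); ex=np.array([np.cos(a),np.sin(a)]); ey=np.array([-ex[1],ex[0]])
    d=P[...,:2]-[.533,.194]; X=d@ex; Y=d@ey
    for s,t in ((-1,-1),(-1,1),(1,-1),(1,1)):
        m=(abs(X-s*.055)<.015)&(abs(Y-t*.075)<.015)&(P[...,2]<.14); print(s,t,m.sum(),P[m][:,2].mean().round(4) if m.sum() else None,end="; ")
    g=cv2.cvtColor(c["image"],cv2.COLOR_RGB2GRAY)
    v,u=np.mgrid[:400,:640]; Q=onplane(c,np.c_[u.ravel(),v.ravel()],.133).reshape(400,640,3)
    r=np.hypot(Q[...,0]-.6245,Q[...,1]-.2287)<.015; m=r&(g<np.median(g[r])*.72); k=Q[m][:,:2]
    if len(k)>5: w,e=np.linalg.eigh(np.cov(k.T)); print(n,len(k),k.mean(0),np.degrees(np.arctan2(e[1,1],e[0,1]))%180)
cv2.imwrite("pics/latch3.png",np.hstack(I)[:,:,::-1])
E
```

```text
t 14.55 p [0.5621 0.0286 0.2225] q [-0.    0.35  1.79  0.    1.    1.57]
.4995,-.1800,.16,-17 [-0.315  1.042  0.312] 0.19 0.12
-1 -1 164 0.1169; -1 1 187 0.1167; 1 -1 192 0.1168; 1 1 218 0.1166; scene 34 [0.62590656 0.22940115] 21.201779747952372
-1 -1 16 0.1164; -1 1 0 None; 1 -1 0 None; 1 1 0 None; top 25 [0.62384273 0.23856195] 2.6798341150746694
```

View pics/latch3.png

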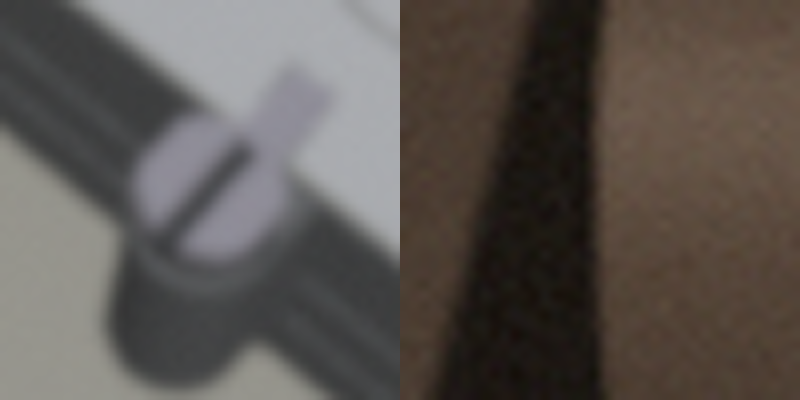

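In the scene crop the tongue lies over the lid's edge at (300,90), and the slot from (245,150) to (165,240) measures 21.2°, against a tub yaw of 20.8°. The latch is at its stop and the lid is still level. Now the key goes back. This was the tenth and last picture, so from here I use numbers only.

>>> arm_command(
  steps=[
    {"gripper":1,"travel":[-0.3,1,0.05],"turn":0.19},
    {"gripper":1,"travel":[-0.3,1,0.1],"turn":0.19},
    {"gripper":1,"travel":[-0.3,1,0.1],"turn":0.19},
    {"gripper":1,"travel":[-0.3,1,0.1],"turn":0.19},
    {"gripper":1,"travel":[-0.3,1,0.1],"turn":0.19},
    {"gripper":1,"travel":[-0.3,1,0.1],"turn":0.19},
    {"gripper":1,"travel":[-0.3,1,0.1],"turn":0.19},
    {"gripper":1,"travel":[-0.3,1,0.1],"turn":0.19},
  ],
)

```text
time: 15.32
position: [0.5043, -0.1692, 0.2016]
eef_rot: [0.989, -0.146, 0.0, -0.0]
force: [-0.1, 1.3, -1.2]
grip_width: 0.0129
finger_force: 98.6
```

```bash
python3 - <<'E'
from h import *
from bench import imaging
from go import pose
for n in("wrist","top","scene"):
    c=imaging.camera(n); P=cloud(c); p,M,s=pose(); L=(P-p)@M
    m=(abs(L[...,2]+.009)<.004)&(abs(L[...,1])<.04)&(L[...,0]>-.03)&(L[...,0]<.04); q=L[m]
    if m.sum(): print(n,"collar centre",q[:,0].max()-.023,(np.percentile(q[:,1],1)+np.percentile(q[:,1],99))/2)
    m=sel(P,.44,.56,-.24,-.12,.035,.055)
    if m.sum(): print(n,"stand",m.sum(),rect(P[m][:,:2]))
E
python3 go.py .4998,-.1795,.05,-17
```

```text
wrist collar centre -0.00010024348410318101 -0.0004498559804472068
wrist stand 3323 (array([ 500.9, -178.4]), array([75.1, 75.5]), 88.6)
top stand 160 (array([ 500.2, -160. ]), array([37.3, 74. ]), 88.1)
scene collar centre -0.0002625660194318924 -0.007449105735371981
scene stand 673 (array([ 501.3, -180.1]), array([79.7, 76.4]), 89.4)
t 15.4667 p [ 0.5043 -0.1684  0.2016] q [-0.38  0.33  1.88  0.    0.93  1.48]
.4998,-.1795,.05,-17 [-0.006  0.06   0.758] 0.004 -16.6
```

>>> arm_command(
  steps=[
    {"gripper":1,"travel":[-0.006,0.06,0.0],"turn":0},
    {"gripper":1,"travel":[-0.006,0.06,0.2],"turn":0},
    {"gripper":1,"travel":[-0.006,0.06,0.4],"turn":0},
    {"gripper":1,"travel":[-0.006,0.06,0.55],"turn":0},
    {"gripper":1,"travel":[-0.006,0.06,0.56],"turn":0},
    {"gripper":1,"travel":[-0.006,0.06,0.56],"turn":0},
    {"gripper":1,"travel":[-0.006,0.06,0.56],"turn":0},
  ],
)

```text
time: 16.05
position: [0.4999, -0.1812, 0.0908]
eef_rot: [0.989, -0.145, 0.001, 0.0]
force: [-0.0, 0.6, -0.7]
grip_width: 0.0129
finger_force: 98.7
```

```bash
python3 go.py .4998,-.1797,.042,-17
```

```text
t 16.05 p [ 0.4999 -0.1812  0.0908] q [-0.4   0.48  1.98 -0.    0.68  1.46]
.4998,-.1797,.042,-17 [-0.003 -0.007  0.244] 0.004 -16.68
```

>>> arm_command(
  steps=[
    {"gripper":1,"travel":[-0.003,-0.007,0.05],"turn":0},
    {"gripper":1,"travel":[-0.003,-0.007,0.1],"turn":0},
    {"gripper":1,"travel":[-0.003,-0.007,0.15],"turn":0},
    {"gripper":1,"travel":[-0.003,-0.007,0.2],"turn":0},
    {"gripper":1,"travel":[-0.003,-0.007,0.23],"turn":0},
    {"gripper":1,"travel":[-0.003,-0.007,0.24],"turn":0},
    {"gripper":1,"travel":[-0.003,-0.007,0.24],"turn":0},
  ],
)

```text
time: 16.63
position: [0.4984, -0.1794, 0.0414]
eef_rot: [0.989, -0.145, -0.0, -0.0]
force: [-4.5, 2.7, 9.3]
grip_width: 0.0124
finger_force: 100.0
```

The collar has met the block at the expected height. Now I release gently and retreat.

>>> arm_command(
  steps=[
    {"gripper":0.6,"travel":[0,0,0],"turn":0},
    {"gripper":0.3,"travel":[0,0,0],"turn":0},
    {"gripper":0.1,"travel":[0,0,0],"turn":0},
    {"gripper":0.1,"travel":[0,0,0],"turn":0},
    {"gripper":0.1,"travel":[0,0,-0.1],"turn":0},
    {"gripper":0.1,"travel":[0,0,-0.25],"turn":0},
    {"gripper":0.1,"travel":[0,0,-0.45],"turn":0},
    {"gripper":0.1,"travel":[0,0,-0.65],"turn":0},
  ],
)

```text
time: 17.3
position: [0.498, -0.1792, 0.1723]
eef_rot: [0.989, -0.145, -0.001, -0.0]
force: [1.3, -1.3, -0.7]
grip_width: 0.0383
finger_force: 0.0
```

>>> arm_command(
  steps=[
    {"gripper":0.1,"travel":[0,-0.3,-0.4],"turn":0},
    {"gripper":0.1,"travel":[0,-0.6,-0.5],"turn":0},
    {"gripper":0.1,"travel":[0,-0.8,-0.5],"turn":0},
    {"gripper":0.1,"travel":[0,-0.8,-0.5],"turn":0},
    {"gripper":0.1,"travel":[0,-0.8,-0.5],"turn":0},
    {"gripper":0.1,"travel":[0,-0.8,-0.5],"turn":0},
  ],
)

```text
time: 17.8
position: [0.547, -0.0224, 0.2738]
eef_rot: [0.99, -0.144, 0.002, -0.001]
force: [0.3, 0.5, -0.6]
grip_width: 0.0384
finger_force: 0.0
```

```bash
python3 - <<'E'
from h import *
from bench import imaging
for n in ("scene","top"):
    c=imaging.camera(n); P=cloud(c); print(n)
    for nm,b in dict(lid=(.38,.66,.05,.35,.112,.1185),latch=(.58,.66,.17,.27,.127,.14),handle=(.42,.58,-.25,-.08,.092,.108),stand=(.42,.58,-.25,-.08,.040,.058),pot=(.65,.85,.15,.4,.12,.16),cup=(.6,.82,-.1,.1,.055,.09),bowl=(.6,.82,-.4,-.1,.05,.08)).items():
        k,l,st,ce=cv2.connectedComponentsWithStats(sel(P,*b).astype(np.uint8))
        if k<2: print(nm,None); continue
        px=P[l==1+st[1:,4].argmax()]; print(nm,len(px),rect(px[:,:2]),px.mean(0).round(4))
    g=cv2.cvtColor(c["image"],cv2.COLOR_RGB2GRAY)
    v,u=np.mgrid[:400,:640]; Q=onplane(c,np.c_[u.ravel(),v.ravel()],.133).reshape(400,640,3)
    r=np.hypot(Q[...,0]-.6245,Q[...,1]-.2287)<.015; m=r&(g<np.median(g[r])*.72); k=Q[m][:,:2]
    if len(k)>5: w,e=np.linalg.eigh(np.cov(k.T)); print("slot",len(k),np.degrees(np.arctan2(e[1,1],e[0,1]))%180)
E
python3 go.py
```

```text
scene
lid 4463 (array([533.7, 193.4]), array([150.3, 189.4]), 20.4) [0.5354 0.1989 0.1163]
latch 110 (array([621.2, 236.7]), array([35. , 13.4]), 20.6) [0.6221 0.2368 0.1331]
handle 96 (array([ 500. , -178.5]), array([16.2, 38.2]), 74.1) [ 0.5001 -0.1776  0.099 ]
stand 524 (array([ 501.1, -180.2]), array([78.3, 76.6]), 88.0) [ 0.5079 -0.1703  0.0469]
pot 613 (array([757.7, 287.5]), array([82.5, 81.7]), 60.6) [0.7559 0.285  0.1329]
cup 331 (array([744.8, -18. ]), array([70.8, 70.7]), 41.4) [ 0.7449 -0.0202  0.0659]
bowl 418 (array([ 731.2, -293.8]), array([123.1, 122. ]), 62.4) [ 0.7307 -0.3036  0.0576]
slot 34 21.201779747952372
top
lid 1372 (array([519. , 229.9]), array([148.8, 112. ]), 21.4) [0.5276 0.2533 0.116 ]
latch 76 (array([626.3, 218.2]), array([34.2, 13.7]), 19.2) [0.6256 0.2184 0.1325]
handle None
stand None
pot 381 (array([755.3, 287.8]), array([82. , 81.5]), 89.8) [0.7576 0.2903 0.1318]
cup 126 (array([755.6, -18.6]), array([69.4, 45.6]), 83.2) [ 0.7619 -0.018   0.0668]
bowl 335 (array([ 733.6, -296.5]), array([122.1, 115.2]), 33.2) [ 0.7421 -0.3083  0.0575]
slot 34 21.301678720069077
t 17.9 p [ 0.545  -0.0255  0.2716] q [-0.1   0.28  1.76 -0.    1.1   1.76]
```

The key stands in its stand with its top at 0.10 m, the latch is at its stop, the lid is seated, and the crockery has not moved. I'm handing the job in.

```bash
python3 -c "
from bench import bot; print(bot.sign_off())"
```

```text
the job is handed in; nothing more can be done
None
```

The lid is pressed down level, the latch is turned to its stop with its tongue over the lid, the key is back in its stand, the crockery has not moved, and the job was handed in at about 18 s; pressing the lid briefly reached 61 N at the fingertips after it was already seated, well above the roughly 8 N needed.

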